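Timber packing for a pump, checked with the level

TASK

Build the timber packing for the pump: stack every piece of wood lying on the bench flat, one on another, in a single steady pile in the middle of the bolted steel footplate, with the two wedges pointing opposite ways so that the top comes out level. When the pile is up, stand the engineer's level on top and let go of it to check, then put it back in the instrument case, pressed fully home in its cut-out, and press the pressure gauge fully home in its own; leave the pile standing and everything else on the bench where it is.

Things in the scene. Friction and masses are not known exactly. Their poses are not given: they have to be found in the camera images.
- plate_top (a point): Centre of the top face of the footplate, a steel plate 170 x 140 x 10 mm fixed flat on the bench, x along its 170 mm side; hexagon bolt heads 8 mm high stand on its four corners (72 mm and 57 mm from the centre along x and y). The pile goes here: the middle of each piece within 20 mm of this point seen from above.
- wedge1_mid (a point): Centre (half-way up at mid-length, 8.5 mm above the sole) of a folding wedge, 84 mm long along x, tapering from 22 mm thick at its -x end to 12 mm at its +x end (slope 6.8 degrees; level sole, sloping top). Always present. Hardwood, 50 mm wide (y) with flat upright long sides; lies flat at the start, z up. The centre is over the centre of mass.
- wedge2_mid (a point): The same for the second, identical wedge. Always present.
- wedge1_thin (a point): Middle of the thin end of wedge 1 (42 mm from its centre along its +x).
- wedge2_thin (a point): Middle of the thin end of wedge 2.
- mitred_mid (a point): Centre (19 mm above the sole) of the mitred block, 38 mm thick; one end is sawn at 45 degrees through the thickness, so its sole runs from x = -36 to +54 mm and its top from -36 to +16 mm. May be absent. Hardwood, 50 mm wide (y) with flat upright long sides; lies flat at the start, z up. The centre is over the centre of mass.
- rebated_mid (a point): Centre (15 mm above the sole) of the rebated block, 30 mm thick; its top runs from x = -39 to +47 mm, but the +x end of its underside is cut away 10 mm deep, so its sole runs only from -39 to +13 mm. May be absent. Hardwood, 50 mm wide (y) with flat upright long sides; lies flat at the start, z up. The centre is over the centre of mass.
- skew_mid (a point): Centre (12 mm above the sole) of the skew block, 24 mm thick, one end sawn askew in plan: the side at y = -25 mm runs from x = -38 to +52 mm, the side at y = +25 mm from -38 to +22 mm. May be absent. Hardwood, 50 mm wide (y) with flat upright long sides; lies flat at the start, z up. The centre is over the centre of mass.
- level_mid (a point): Centre of the engineer's level: a dark steel block 150 mm long (x) x 42 mm wide (y) x 38 mm high, flat faces, with a glass vial along its top (+z; the vial and its bars stand 6 mm above the top and are not solid). About 0.45 kg. It stands on its base, z up.
- gauge_mid (a point): Centre of the pressure gauge, a steel drum 64 mm across and 30 mm high lying on its back, dial face up (+z); its brass stem, 14 mm wide, sticks out along +y to 64 mm from the centre. About 0.22 kg.
- case: Instrument case fixed on the bench: an open black shell 200 mm (x) x 220 mm (y), its lid folded back flat beyond it at +y. Origin under its centre. Its grey rigid insert has its face 46 mm above the bench, with one long cut-out for the level and a round one for the gauge.
- level_home (a point): Where the level's centre lies when fully home (1 mm below the insert's face). Case axes: a trough 156 mm long (y) x 44.5 mm wide (x), 20 mm deep; the level goes in base down, its length along y, either way round, and 18 mm stays proud. Four sprung rubber pads in its side walls grip it: let go, it sits up to 9 mm high, perhaps leaning; 5 to 15 N on its middle or higher side presses it home.
- gauge_home (a point): Where the gauge's centre lies when fully home (2 mm below the insert's face). Case axes: a round cut-out 17 mm deep, 68 mm across (76 mm in its upper half), with a slot 20 mm wide for the stem towards +y; 13 mm of the drum stays proud. Four sprung pads round it grip it: let go, it sits up to 6 mm high, perhaps leaning; 5 to 15 N on its middle or higher side presses it home.
- tape_roll: Bystander: black roll of tape, 84 mm across, 19 mm high.
- ball_valve: Bystander: small brass ball valve, about 70 x 25 mm and 34 mm high.
- wrench: Bystander: wrench lying flat.
- tape_measure: Bystander: yellow tape measure, 66 x 36 x 62 mm.
- pencil: Bystander: flat red carpenter's pencil, 175 x 15 x 8 mm.

How it is judged:
By the outcome, as a careful person would: the job done as asked, in the order asked, and still so for the second after the job is handed in, with the robot touching nothing.
Of mitred, rebated, skew only 1 to 3 are there at a start; the rules pass over those that are not, and their reading is None.
At some moment in a run one of wedge1, wedge2, rebated, skew, gauge may be knocked a few centimetres aside while the robot is not near it.
Once in a run the grip may slacken for a moment while it holds something.
It also fails if it takes over 210 s, if anything falls off the work surface, if the arm or the gripper's body presses on something with over 40 N, if the wrist force passes 120 N, or if a joint passes its speed limit or range.

ROBOT

A 6-joint arm with a two-finger parallel gripper is mounted at the origin on the work surface. World frame = base frame: x ahead of the robot, y to its left, z up, the work surface at z = 0. Lengths are in m, angles in rad, forces in N, time in s.
With the tool pointing down it reaches from about 0.35 to 1 m from the base axis. Payload 7.1 kg.
Tool frame: the origin (TCP) lies between the finger pads; the fingertips stand 22 mm ahead of it and the grasp point (between the pads) lies 3 mm ahead of it; x points along the fingers, y is the direction in which the jaws open and shut, and the axes are right-handed (so a half turn about x gives the same grasp; the last joint's range is limited). The gripper opens to 85 mm and grips with 20 to 120 N. Pads are 22 mm wide; open, the fingers measure 114 mm over their backs; the gripper's body (76 mm by 85 mm) begins 54 mm behind the grasp point. The pads swing forward as they close: fully open they stand 13 mm farther back than shut.
Start: joints at [-1.177, 0.423, 1.63, -0, 1.089, -0.019], TCP at [0.251, -0.572, 0.253] pointing down, gripper open.
Joint ranges: [-3, 3], [-0.9, 2.11], [0.09, 2.58], [-1.31, 4.45], [0.11, 2.69], [-2.54, 2.54]. Speed limits (rad/s): [2.39, 2.39, 3.01, 3.14, 3.14, 3.14].

INTERFACE

Orientations are given as a rotation vector (axis times angle).
In Python, from rig import manip gives the robot as it stands. The module is installed in compiled form; this text tells all that it offers. Calls block until the motion is done:
- manip.move_to(position, orientation): joint-space move of the TCP to a pose.
- manip.servo_line(position, orientation=None, rate=0.15): straight line of the TCP; orientation=None keeps the orientation; rate is the mean speed in m/s.
- manip.set_joints(angles): joint-space move.
- manip.command_gripper(opening, f_grip=None): finger opening in m; f_grip is the grip in N (None keeps the last); returns when the fingers have stopped.
- manip.hold(seconds).
- manip.solve_ik(position, orientation): joint angles nearest the present ones, or None.
- manip.camera(name): name is "scene" or "top"; returns a dict with "image" (384x512x3 uint8, red, green, blue), "fx", "fy", "cx", "cy" (pixels), "cam_to_world" (4x4, takes a point from camera to world coordinates). Camera axes: x right, y down, z forward; pixel columns grow to the right and rows downward; lengths in m; the calibration is good to about 2 mm. A picture is of the moment at which its call begins. There is no depth.
A pose or a line that the arm cannot do raises manip.IKError and nothing moves.
- manip.sign_off(): hands the job in, once; it reports no verdict.
Readings, each from a call of its own:
- manip.get_time(): time.
- manip.get_joint_positions(): joint angles.
- manip.get_joint_vel(): joint speeds.
- manip.get_tau(): joint torques, N m.
- manip.get_position(): TCP position.
- manip.get_ee_rot(): TCP orientation.
- manip.get_contact_force(): force on the tool from outside, world axes, zero at the start.
- manip.get_torque(): the same for the moment, N m.
- manip.get_width(): finger opening in m.
Only numpy, scipy, OpenCV 4.12 (cv2) and the standard library are available. Lean on these libraries where they do the work, as an engineer would, in place of code of your own. Each camera call takes 0.05 s, during which the arm holds its last target. There are 200 camera calls.

## Working session

There is one attempt and no reset: what is moved stays moved. The work goes in short steps, each a Python script; the robot and the scene stay as the last script left them, time stands still between calls to the robot, and variables do not carry over. Pictures are saved under pics/ and viewed, about 12 in all and at most 16, crops included, and the job is handed in when it is done.

```bash
mkdir -p pics; ls; python3 - <<'E'
from rig import manip
import cv2,numpy as np
np.set_printoptions(precision=4,suppress=True)
for n in ["scene","top"]:
    c=manip.camera(n); print(n,c["fx"],c["fy"],c["cx"],c["cy"]); print(c["cam_to_world"])
    cv2.imwrite(f"pics/{n}0.png",c["image"][:,:,::-1])
    cv2.imwrite(f"pics/{n}0b.png",cv2.resize(c["image"][:,:,::-1],(800,600),interpolation=cv2.INTER_CUBIC))
print(manip.get_ee_rot(),manip.get_time(),manip.get_width())
E
```

```text
pics
scene 464.5328945282088 464.5328945282088 255.09467221058358 188.5664075707373
[[-0.5498  0.5321 -0.6439  1.2791]
 [ 0.8352  0.3627 -0.4134  0.4248]
 [ 0.0136 -0.7651 -0.6438  0.7719]
 [ 0.      0.      0.      1.    ]]
top 395.01093354148696 395.01093354148696 248.46436371269863 198.5417678509668
[[-0.0153 -0.9834  0.1809  0.325 ]
 [-0.9999  0.0138 -0.0095 -0.0065]
 [ 0.0068 -0.181  -0.9835  1.1984]
 [ 0.      0.      0.      1.    ]]
[ 1.9943  0.419  -1.9949] 0.1 0.0851143801063293
```

View pics/top0b.png

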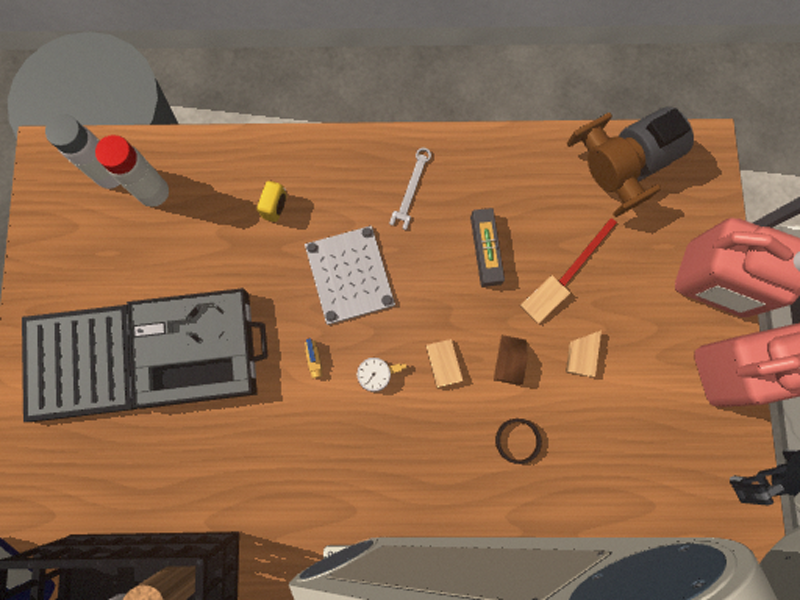

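View pics/scene0b.png

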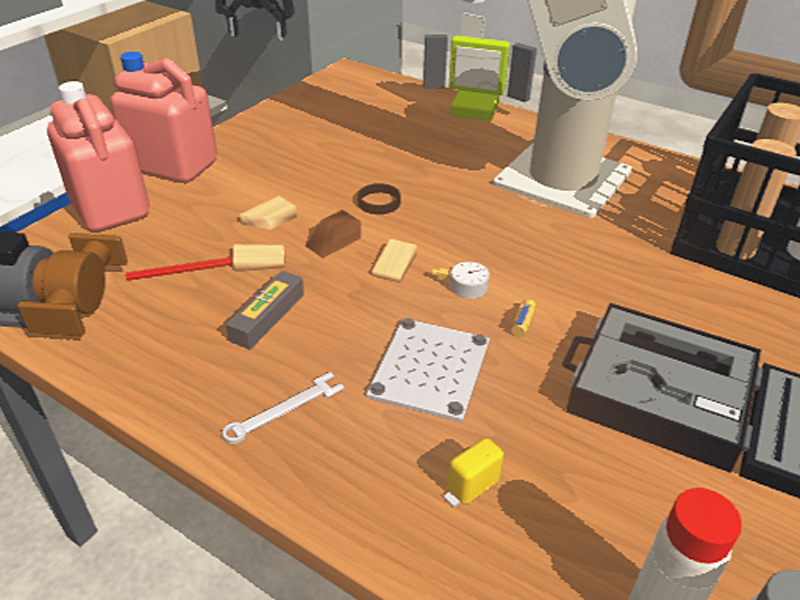

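Top view (800x600): plate at (350,275), level (487,247), case insert (190,345), gauge (375,374), timber at (445,363), (510,360) dark, (585,353) and (546,300) beside the pencil. Next I'll zoom on the timber.

```bash
python3 - <<'E'
import cv2,numpy as np
a=cv2.imread("pics/top0.png");b=cv2.imread("pics/scene0.png")
A=cv2.resize(a[185:255,265:395],(780,420),interpolation=cv2.INTER_CUBIC)
B=cv2.resize(b[115:225,135:285],(780,572),interpolation=cv2.INTER_CUBIC)
cv2.imwrite("pics/zA.png",A);cv2.imwrite("pics/zB.png",B)
E
```

```text
(no output)
```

View pics/zA.png

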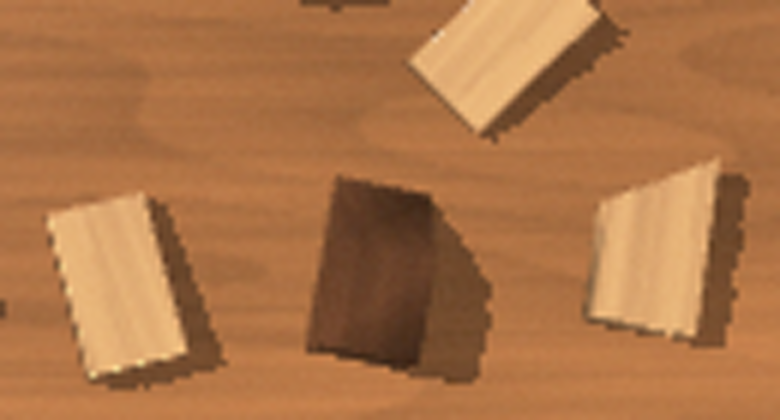

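View pics/zB.png

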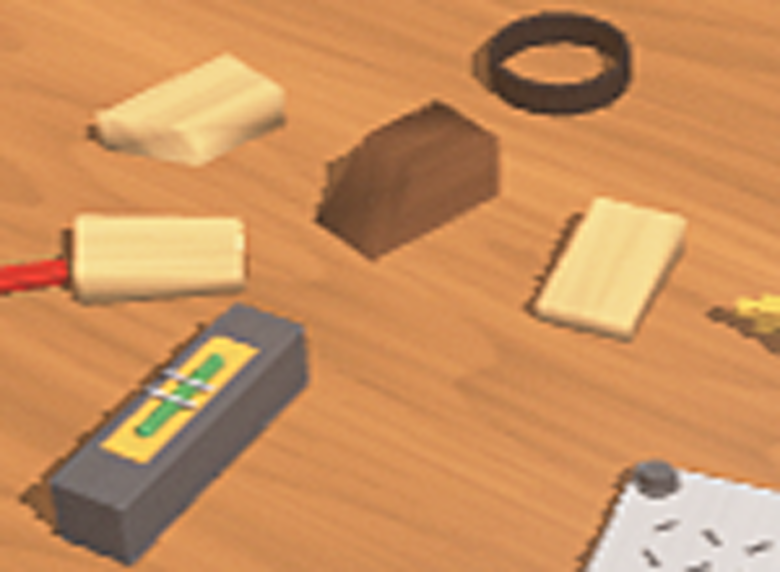

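Timber present: skew block (zA 655,250), mitred block (370,270) and two wedges (120,285 and 505,60). The pencil's end appears to run up against or under the second wedge. Next I'll measure the contours with ray casts.

```bash
cat > h.py <<'E'
from rig import manip
import cv2,numpy as np
from scipy.spatial.transform import Rotation as R
np.set_printoptions(precision=4,suppress=True)
def cast(c,uv,z):
    uv=np.asarray(uv,float).reshape(-1,2)
    d=np.c_[(uv[:,0]-c["cx"])/c["fx"],(uv[:,1]-c["cy"])/c["fy"],np.ones(len(uv))]@c["cam_to_world"][:3,:3].T
    o=c["cam_to_world"][:3,3]; return o+d*((z-o[2])/d[:,2])[:,None]
def tri(c1,p1,c2,p2):
    a,b=cast(c1,p1,0)[0],cast(c2,p2,0)[0]; o1,o2=c1["cam_to_world"][:3,3],c2["cam_to_world"][:3,3]
    d1,d2=a-o1,b-o2; t=np.linalg.lstsq(np.c_[d1,-d2],o2-o1,rcond=None)[0]
    q1,q2=o1+t[0]*d1,o2+t[1]*d2; return (q1+q2)/2,np.linalg.norm(q1-q2)
def grab(name,save=None):
    c=manip.camera(name)
    if save: cv2.imwrite(f"pics/{save}.png",c["image"][:,:,::-1])
    return c
def light(c):
    im=c["image"].astype(int); hsv=cv2.cvtColor(c["image"],cv2.COLOR_RGB2HSV)
    return ((hsv[...,2]>190)&(im[...,2]>95)&(im[...,0]-im[...,2]>50)&(hsv[...,1]<150)).astype(np.uint8)
def dark(c):
    im=c["image"].astype(int)
    return ((im[...,0]<115)&(im[...,0]-im[...,2]>30)&(im[...,0]>50)).astype(np.uint8)
def blobs(m,lo=150,hi=1500):
    m=cv2.morphologyEx(m,cv2.MORPH_OPEN,np.ones((3,3),np.uint8))
    cs=cv2.findContours(m,cv2.RETR_EXTERNAL,cv2.CHAIN_APPROX_NONE)[0]
    return [k for k in cs if lo<cv2.contourArea(k)<hi]
E
python3 - <<'E'
from h import *
c=grab("top"); s=grab("scene"); im=c["image"]
for p in [(120,285),(505,60),(655,250),(370,270),(370,200),(455,270),(250,100)]:
    u,v=265+p[0]/6,185+p[1]/6; print(p,im[int(v),int(u)])
for nm,f in [("light",light),("dark",dark)]:
  for cam,cc in [("top",c),("scene",s)]:
    for k in blobs(f(cc)):
        r=cv2.minAreaRect(k); ap=cv2.approxPolyDP(k,3,True)[:,0]
        w=cast(cc,ap,0.017)
        if not(0.3<w[0,0]<0.9 and -0.6<w[0,1]<0.3):continue
        print(nm,cam,cv2.contourArea(k),ap.tolist()); print(w[:,:2].tolist() if cam=="top" else "")
# plate: bright grey ; bolts
g=((im.max(2).astype(int)-im.min(2)<18)&(im.min(2)>140)).astype(np.uint8)
for k in blobs(g,100,6000):
    r=cv2.minAreaRect(k); print("grey",cv2.contourArea(k),r[0],cast(c,r[0],.01)[0]); 
    if cv2.contourArea(k)>1000: print(cast(c,cv2.boxPoints(r),.01)[:,:2])
E
```

```text
(120, 285) [227 175 119]
(505, 60) [233 183 124]
(655, 250) [220 165 111]
(370, 270) [102  63  40]
(370, 200) [90 55 35]
(455, 270) [112  76  46]
(250, 100) [168 110  66]
light top 414.0 [[288, 218], [273, 221], [280, 246], [295, 243]]
[[0.48098635326436967, -0.1362041642448675], [0.4725381006084778, -0.09070891611610454], [0.39736842673784506, -0.10956617441832972], [0.40559866458273125, -0.15457793983222423]]
light top 383.0 [[383, 213], [365, 219], [364, 237], [380, 239]]
[[0.4920947504266715, -0.4245383036141494], [0.47459960469007023, -0.3686705497428795], [0.42041926300331317, -0.3619362425100615], [0.4137420299429485, -0.40948559358840964]]
light top 415.5 [[354, 177], [335, 193], [343, 205], [363, 188]]
[[0.6051677692477268, -0.3437091480474295], [0.5558173047657794, -0.28238502217605854], [0.518350398199503, -0.3046724078054287], [0.5702187719918272, -0.3691140371966429]]
light scene 426.0 [[149, 157], [150, 170], [181, 169], [181, 157]]

light scene 431.5 [[248, 153], [239, 174], [256, 178], [266, 157]]

light scene 419.0 [[189, 132], [177, 125], [153, 138], [174, 146]]

da
[... 1832 characters left out ...]
, 146], [196, 141], [188, 139], [197, 139], [199, 131], [183, 126], [179, 137]]
[[0.741425070820005, 0.22753231434110985], [0.724891991704194, 0.21161572151378147], [0.7110287092311115, 0.14606023375839355], [0.7272616040721398, 0.1430908319425276], [0.7341161074343078, 0.16811837443136973], [0.7337524452728574, 0.1400259460574654], [0.7599231863786426, 0.13397481577560308], [0.7770712682574861, 0.1843481808256326], [0.7410220705631723, 0.19630953489970288]]
dark scene 480.0 [[71, 162], [67, 167], [61, 163], [54, 166], [50, 200], [62, 196]]

grey 2009.5 (223.22640991210938, 175.29244995117188) [0.6178 0.0589 0.01  ]
[[ 0.6803  0.1483]
 [ 0.7186  0.0137]
 [ 0.5563 -0.0289]
 [ 0.5199  0.1028]]
```

```bash
python3 - <<'E'
from h import *
c=grab("top"); s=grab("scene")
for n,P in {"A":[((288,218),(239,174)),((273,221),(256,178)),((280,246),(266,157)),((295,243),(248,153))],
          "B":[((354,177),(150,170)),((335,193),(181,169)),((343,205),(181,157)),((363,188),(149,157))]}.items():
    for a,b in P: print(n,*tri(c,a,s,b))
# views of scene wedges & case enlarged
B=cv2.resize(s["image"][:,:,::-1][140:190,140:275],(780,289),interpolation=cv2.INTER_CUBIC)
C=cv2.resize(c["image"][:,:,::-1][180:265,75:210],(780,491),interpolation=cv2.INTER_CUBIC)[:,:]
cv2.imwrite("pics/z2.png",np.vstack([B,C])[:]); print((B.shape,C.shape))
cv2.imwrite("pics/z2.png",cv2.resize(np.vstack([B,C]),(600,600)))
E
```

```text
A [ 0.483  -0.138   0.0022] 0.00036973036319462967
A [ 0.4738 -0.0909  0.0039] 0.001602200619320988
A [ 0.3969 -0.1088  0.0187] 0.0014773044012936771
A [ 0.407  -0.1571  0.0176] 0.005905721079944978
B [ 0.6067 -0.3452  0.0051] 0.004369252903953916
B [ 0.5563 -0.282   0.0043] 0.007487661227655022
B [ 0.5197 -0.3068  0.0105] 0.00113599398322185
B [ 0.5725 -0.3725  0.0143] 0.005839124603462105
((289, 780, 3), (491, 780, 3))
```

View pics/z2.png

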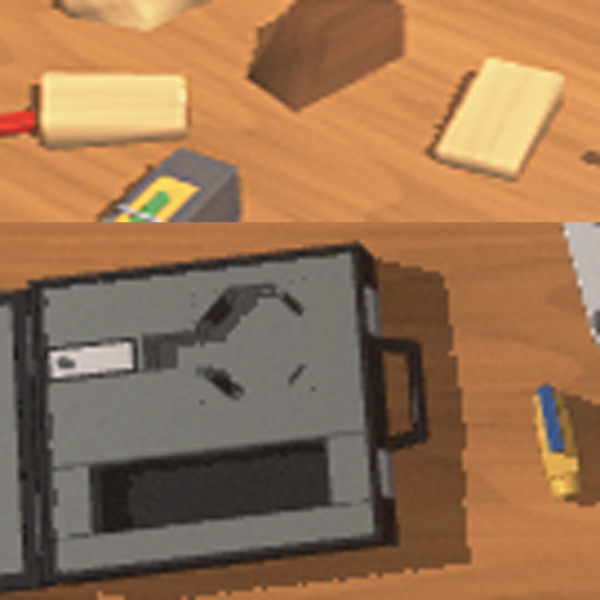

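z2 shows wedge A's thin end towards the camera (+x world) and wedge B's thin end towards -x/+y. The level trough corners are about (90,465)-(332,508), and the gauge cut-out is centred near (258,340). I'll start the pile with the mitred block.

```bash
cat >> h.py <<'E'
PL=np.array([.618,.059]); PY=np.radians(15.8)
LOOK=[-1.177,0.423,1.63,0,1.089,-0.019]
def rot(yaw,tilt=0.,ty=PY):
    """tool x down, jaws along yaw+90deg; tilt: then turned about world axis at yaw ty+90deg"""
    x=np.array([0,0,-1.]);y=np.array([-np.sin(yaw),np.cos(yaw),0]);r=R.from_matrix(np.c_[x,y,np.cross(x,y)])
    return (R.from_rotvec(tilt*np.array([-np.sin(ty),np.cos(ty),0]))*r).as_rotvec()
def flip(p,yp,q,yq):
    "0 or pi, whichever keeps last joint farther from its limits at both ends"
    best=None
    for k in (0,np.pi,-np.pi):
        a=manip.solve_ik([*p,.2],rot(yp+k)); b=manip.solve_ik([*q,.25],rot(yq+k))
        if a is None or b is None: continue
        m=max(abs(a[5]),abs(b[5]))
        if best is None or m<best[0]: best=(m,k)
    print("j6 max",best); return best[1]
def pick(p,yaw,z,w0,f,up=.25):
    manip.command_gripper(w0); manip.move_to([*p,z+.1],rot(yaw)); manip.servo_line([*p,z],rate=.08)
    print("at",manip.get_position(),"F",manip.get_contact_force())
    manip.command_gripper(.0,f); w=manip.get_width(); manip.servo_line([*p,up],rate=.15)
    print("width",w,manip.get_width(),"F",manip.get_contact_force())
def place(p,yaw,z,w1,tilt=0.,up=.25,rel=None):
    o=rot(yaw,tilt); manip.move_to([*p,up],o)
    manip.servo_line([*p,z+.04],rate=.15)
    t=z+.006
    while t>z-.004:
        manip.servo_line([*p,t],rate=.03); F=manip.get_contact_force()[2]
        if t>z+.004: F0=F
        if F-F0>4: break
        t-=.001
    print("down at",t-z,"F",F,F0,"w",manip.get_width())
    manip.command_gripper(w1); manip.servo_line([*p,max(up,z+.06)],rate=.15)
def centroids():
    c=grab("top"); out=[]
    for k in blobs(light(c)):
        m=cv2.moments(k); u=(m["m10"]/m["m00"],m["m01"]/m["m00"]); w=cast(c,u,.017)[0]
        if .3<w[0]<.75 and -.6<w[1]<.15: out.append(np.round([*u,*w[:2]],3))
    print("light",*out); return c
E
python3 - <<'E'
from h import *
centroids()
p,y=np.array([.435,-.252]),np.radians(-10.8)
q=PL+.008*np.array([np.cos(PY),np.sin(PY)])
k=flip(p,y,q,PY)
pick(p,y+k,.026,.072,50)
manip.set_joints(LOOK); grab("scene","held_mit"); 
place(q,PY+k,.026+.010,.066)
manip.set_joints(LOOK); c=centroids(); s=grab("scene"); print(manip.get_time())
cv2.imwrite("pics/v1.png",np.hstack([cv2.resize(c["image"][120:270,180:400,::-1],(440,300)),cv2.resize(s["image"][100:300,120:360,::-1],(360,300))]))
E
```

```text
light [283.876 232.034   0.439  -0.122] [373.89  226.618   0.451  -0.394] [348.467 190.972   0.562  -0.324]
j6 max (np.float64(1.3735708928498767), 3.141592653589793)
at [ 0.4353 -0.2522  0.0265] F [-0.1414 -0.1417 -0.7418]
width 0.0493834795055871 0.049276335614048254 F [-0.3921 -0.9027 -0.9038]
down at -6.938893903907228e-18 F 5.38402009087937 -2.002387959635537 w 0.04927144563611879
light [283.868 231.994   0.439  -0.122] [373.868 226.613   0.451  -0.394] [348.419 190.998   0.561  -0.324]
18.1667
```

View pics/v1.png

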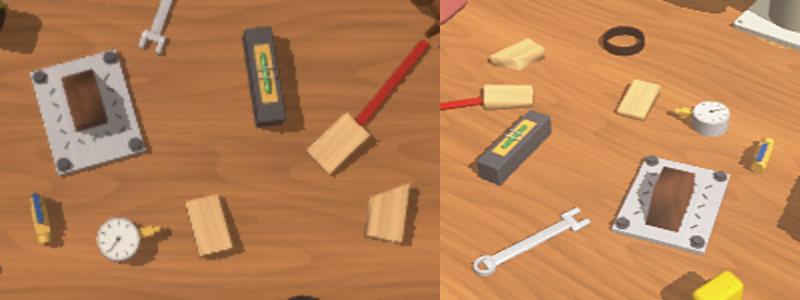

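The mitred block lies flat near the plate's centre, sloped end towards +x, and made contact at the expected height. The skew block and wedge A come next.

```bash
python3 - <<'E'
from h import *
p,y=np.array([.4547,-.392]),np.radians(-9.5)
k=flip(p,y,PL,PY)
pick(p,y+k,.025,.072,50)
place(PL,PY+k,.025+.048,.064)
manip.set_joints(LOOK); c=centroids(); print(manip.get_time())
p,y=np.array([.439,-.1225]),np.radians(13.7)
k=flip(p,y,PL,PY)
pick(p,y+k,.0225,.072,50)
place(PL,PY+k,.0225+.072,.064)
manip.set_joints(LOOK); c=centroids(); s=grab("scene"); print(manip.get_time())
cv2.imwrite("pics/v2.png",np.hstack([cv2.resize(c["image"][120:270,180:400,::-1],(440,300)),cv2.resize(s["image"][180:280,210:330,::-1],(360,300),interpolation=cv2.INTER_CUBIC)]))
E
```

```text
j6 max (np.float64(1.3710454077955605), -3.141592653589793)
at [ 0.455  -0.3923  0.0256] F [-0.1907 -0.0325 -0.0083]
width 0.04922836718196121 0.048961742828912996 F [ 0.3413  0.5363 -0.027 ]
down at 0.0 F 9.042387021389771 -1.5642502147673096 w 0.04931124688243832
light [283.892 232.022   0.439  -0.122] [337.647 193.443   0.554  -0.29 ] [222.799 171.409   0.628   0.06 ]
32.8
j6 max (np.float64(1.3710454077955605), -3.141592653589793)
at [ 0.4393 -0.1226  0.0229] F [-0.0644  0.6666  0.125 ]
width 0.049200048414817565 0.048768606306890006 F [ 0.5206  0.1518 -0.5438]
down at 0.0 F 6.12695674638289 -1.2798754241234298 w 0.049033796309142945
light [337.647 193.443   0.554  -0.29 ] [221.605 168.59    0.637   0.063]
47.1667
```

View pics/v2.png

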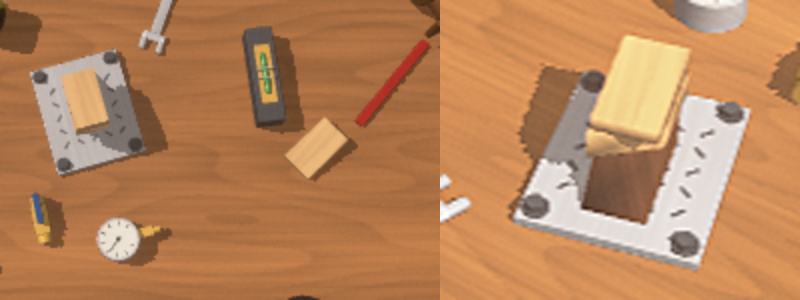

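Wedge A is on the stack. Wedge B got knocked to around (317,148) in the left panel and now sits near the level, so I'll re-measure it and its clearance.

```bash
python3 - <<'E'
from h import *
c=grab("top"); s=grab("scene")
for cc,n in((c,"top"),(s,"scene")):
  for k in blobs(light(cc)):
    r=cv2.minAreaRect(k); w=cast(cc,r[0],.0085 if n=="top" else .017)[0]
    if abs(w[0]-.554)<.05 and abs(w[1]+.29)<.06:
        ap=cv2.approxPolyDP(k,3,True)[:,0]; print(n,r,ap.tolist(),w)
        if n=="top":
            W=cast(c,k[:,0],.0085)[:,:2].astype(np.float32)*1000; print(cv2.minAreaRect(W)); print(cast(c,ap,.0085)[:,:2])
h=cv2.cvtColor(c["image"],cv2.COLOR_RGB2HSV); im=c["image"].astype(int)
m=((h[...,1]<60)&(h[...,2]<120)&(h[...,2]>40)).astype(np.uint8)
m=cv2.morphologyEx(m,cv2.MORPH_CLOSE,np.ones((9,9),np.uint8))
for k in blobs(m,150,1500):
    w=cast(c,cv2.minAreaRect(k)[0],.038)[0]
    if .5<w[0]<.85 and -.4<w[1]<-.1:
        W=cast(c,k[:,0],.038)[:,:2].astype(np.float32)*1000; r=cv2.minAreaRect(W);print("level",r,cv2.boxPoints(r))
T=cv2.resize(c["image"][170:215,310:365,::-1],(390,320),interpolation=cv2.INTER_CUBIC)
S=cv2.resize(s["image"][140:190,145:210,::-1],(400,320),interpolation=cv2.INTER_CUBIC)
cv2.imwrite("pics/v3.png",np.hstack([T,S]))
E
```

```text
top ((337.7500305175781, 193.25001525878906), (15.55634880065918, 27.577163696289062), 45.0) [[343, 180], [324, 196], [332, 207], [352, 190]] [ 0.5566 -0.2928  0.0085]
((556.7146606445312, -292.7270202636719), (47.50597381591797, 87.59769439697266), 43.34834289550781)
[[ 0.5981 -0.3114]
 [ 0.5486 -0.25  ]
 [ 0.514  -0.2728]
 [ 0.5662 -0.3373]]
scene ((176.5, 166.0), (14.0, 33.0), 90.0) [[160, 159], [162, 173], [193, 171], [191, 159]] [ 0.5642 -0.2847  0.017 ]
level ((665.826416015625, -211.08816528320312), (146.81402587890625, 45.57015609741211), 6.145709991455078) [[ 590.402  -196.2928]
 [ 595.2806 -241.6011]
 [ 741.2509 -225.8835]
 [ 736.3722 -180.5753]]
```

View pics/v3.png

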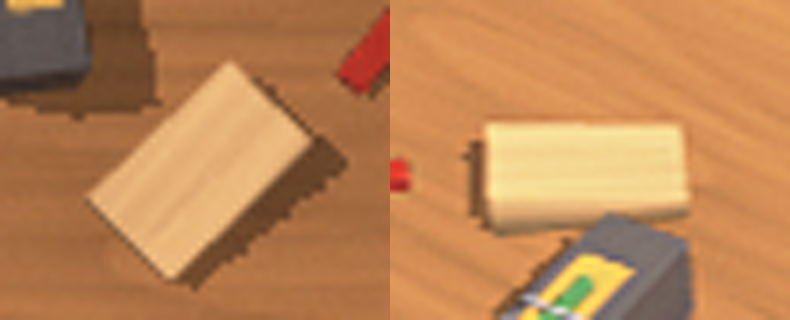

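Wedge B is at (0.557,-0.293) with its yaw about 129° and its thick end still towards the pencil. The level's corner is 62 mm away along the jaw direction, so a narrow opening clears it. Next I'll place wedge B, tilted 6.8°, on wedge A.

```bash
python3 - <<'E'
from h import *
c=centroids(); print("A in pile",cast(c,(221.605,168.59),.089)[0])
p,y=np.array([.5567,-.2929]),np.radians(129)
k=flip(p,y,PL,PY+np.pi)
pick(p,y+k,.0225,.064,50)
manip.servo_line([*p,.3]); print(manip.get_width())
q=PL+.0027*np.array([np.cos(PY),np.sin(PY)])
place(q,PY+np.pi+k,.1113,.064,tilt=np.radians(6.8))
manip.set_joints(LOOK); c=centroids(); s=grab("scene"); print(manip.get_time())
cv2.imwrite("pics/v4.png",np.hstack([cv2.resize(c["image"][120:270,180:400,::-1],(440,300)),cv2.resize(s["image"][170:270,210:330,::-1],(360,300),interpolation=cv2.INTER_CUBIC)]))
E
```

```text
light [337.675 193.424   0.554  -0.29 ] [221.605 168.59    0.637   0.063]
A in pile [0.6183 0.0592 0.089 ]
j6 max (np.float64(1.7705472457942328), -3.141592653589793)
at [ 0.5571 -0.2931  0.0231] F [0.4983 0.3598 0.307 ]
width 0.04909896697589263 0.04863629563682533 F [-0.4663  0.4145 -0.1495]
0.04885545990368466
down at 0.0010000000000000009 F 3.602982694687588 -0.48246883772705834 w 0.04891715999858989
light [221.376 167.617   0.64    0.064]
61.7167
```

View pics/v4.png

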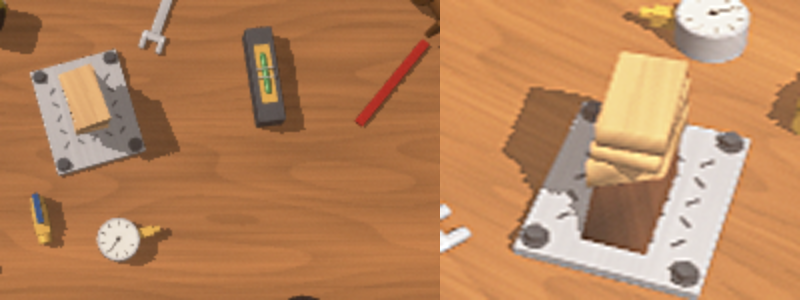

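```bash
python3 - <<'E'
from h import *
s=grab("scene"); c=grab("top")
S=cv2.resize(s["image"][182:252,235:295,::-1],(514,600),interpolation=cv2.INTER_CUBIC)
cv2.imwrite("pics/v5.png",S)
# top-face corner triangulation of pile
for cc in(c,s):
  for k in blobs(light(cc),100):
    ap=cv2.approxPolyDP(k,2.5,True)[:,0]; w=cast(cc,ap,.106)
    if abs(w[:,0].mean()-.618)<.06 and abs(w[:,1].mean()-.059)<.05: print(ap.tolist()); print(w[:,:2])
E
```

```text
[[225, 152], [209, 157], [217, 183], [233, 179]]
[[0.6628 0.0483]
 [0.6486 0.0942]
 [0.5719 0.0713]
 [0.5829 0.026 ]]
[[270, 187], [262, 215], [285, 218], [292, 202], [292, 190]]
[[0.5898 0.0218]
 [0.6766 0.0562]
 [0.6574 0.1006]
 [0.6059 0.0877]
 [0.5711 0.0677]]
```

View pics/v5.png

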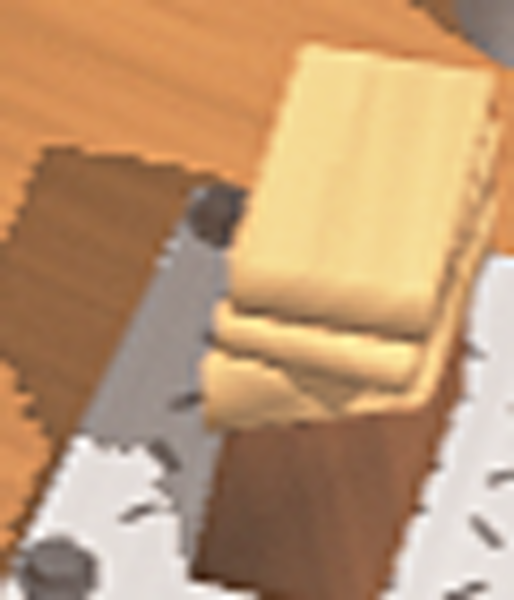

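```bash
python3 - <<'E'
from h import *
s=grab("scene"); M=np.linalg.inv(s["cam_to_world"])
def pr(P):
    q=M@np.r_[P,1]; u=s["fx"]*q[0]/q[2]+s["cx"];v=s["fy"]*q[1]/q[2]+s["cy"]; return np.round([(u-235)*8.57,(v-182)*8.57])
ex=np.array([np.cos(PY),np.sin(PY)]);ey=np.array([-ex[1],ex[0]])
for n,a,b,zs in [("farL",-42,-25,(.106,.116)),("farR",-42,25,(.106,.116)),("nearL",42,-25,(.106,.096,.084,.072)),("nearR",42,25,(.106,.096,.084,.072))]:
    print(n,[(z,pr([*(PL+a/1e3*ex+b/1e3*ey),z]).tolist()) for z in zs])
E
```

```text
farL [(0.106, [316.0, 34.0]), (0.116, [318.0, 5.0])]
farR [(0.106, [502.0, 73.0]), (0.116, [505.0, 44.0])]
nearL [(0.106, [223.0, 241.0]), (0.096, [222.0, 271.0]), (0.084, [221.0, 306.0]), (0.072, [220.0, 340.0])]
nearR [(0.106, [419.0, 285.0]), (0.096, [417.0, 315.0]), (0.084, [414.0, 350.0]), (0.072, [412.0, 385.0])]
```

The corner projections match a level top: far corners at z≈0.106, and the wedge joint at the front at z≈0.084. Now I'll put the level on top.

```bash
python3 - <<'E'
from h import *
p,y=np.array([.666,-.2125]),np.radians(6.1)
k=flip(p,y,PL,PY); 
pick(p,y+k,.043,.064,80,up=.3)
manip.hold(.2); print(manip.get_width())
place(PL,PY+k,.043+.1062,.060,up=.3)
manip.hold(1.0)
manip.set_joints(LOOK); c=centroids(); s=grab("scene"); print(manip.get_time())
cv2.imwrite("pics/v6.png",np.hstack([cv2.resize(c["image"][165:280,75:265,::-1],(496,300),interpolation=cv2.INTER_CUBIC),cv2.resize(s["image"][150:260,210:320,::-1],(300,300),interpolation=cv2.INTER_CUBIC)]))
s0=s["image"]; cv2.imwrite("pics/top_case.png",c["image"][:,:,::-1]);cv2.imwrite("pics/scene_case.png",s0[:,:,::-1])
cl=cv2.createCLAHE(4,(4,4))
def z(im,w): 
    g=cl.apply(cv2.cvtColor(im,cv2.COLOR_RGB2GRAY)); return cv2.resize(g,(w,int(w*im.shape[0]/im.shape[1])),interpolation=cv2.INTER_CUBIC)
a=z(c["image"][180:265,80:170],390); b=z(s["image"][190:300,360:490],400); H=max(a.shape[0],b.shape[0])
o=np.zeros((H,790),np.uint8);o[:a.shape[0],:390]=a;o[:b.shape[0],390:]=b;cv2.imwrite("pics/v7.png",o);print(a.shape,b.shape)
E
```

```text
j6 max (np.float64(1.3710454077955605), -3.141592653589793)
at [ 0.6665 -0.2127  0.0437] F [0.5518 0.5072 0.101 ]
width 0.04015196656261278 0.039724989237216395 F [-0.5684 -0.264  -3.848 ]
0.040093172323189395
down at 0.0010000000000000009 F 1.5148513159729853 -4.036606906829813 w 0.039491806152790326
light
77.5667
(368, 390) (338, 400)
```

View pics/v6.png

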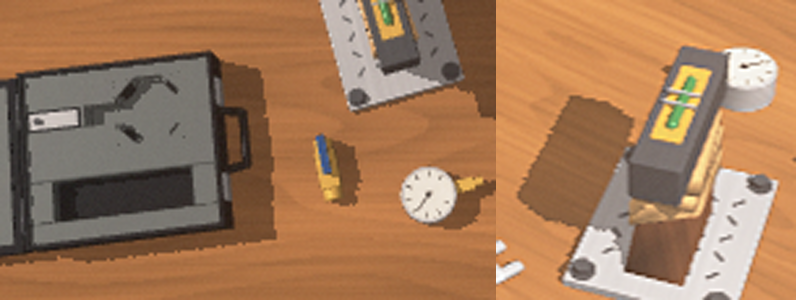

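View pics/v7.png

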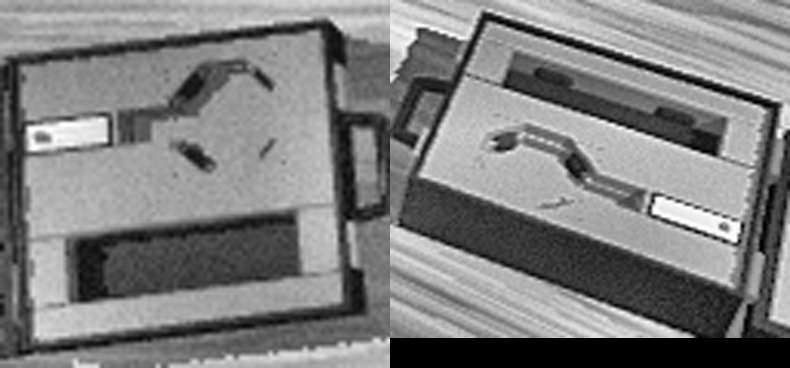

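The level stands on the pile, aligned with it. The trough corners read (67,242), (298,210), (300,272), (77,303) in the left panel of v7. I'll convert those and zoom on the gauge cut-out.

```bash
python3 - <<'E'
from h import *
c=grab("top"); s=grab("scene")
f=lambda P,x0,y0,k:[((x+.5)/k-.5+x0,(y+.5)/k-.5+y0) for x,y in P]
T=cast(c,f([(67,242),(298,210),(300,272),(77,303)],80,180,390/90),.046)[:,:2]
S=cast(s,f([(122,50),(340,118),(332,157),(115,88)],360,190,400/130),.046)[:,:2]
for n,Q in(("top",T),("scene",S)):
    print(n,Q.tolist(),"ctr",Q.mean(0)); L=lambda i,j:np.linalg.norm(Q[i]-Q[j]); print(L(0,1),L(2,3),L(1,2),L(0,3))
    for i,j in((0,1),(3,2)): d=Q[i]-Q[j]; print(np.degrees(np.arctan2(d[1],d[0])))
# dark mask trough subpixel, top view
g=cv2.cvtColor(c["image"],cv2.COLOR_RGB2GRAY); m=np.zeros_like(g); R0=(slice(228,258),slice(90,155)); m[R0]=(g[R0]<75)
k=max(cv2.findContours(m,cv2.RETR_EXTERNAL,cv2.CHAIN_APPROX_NONE)[0],key=cv2.contourArea)
W=cast(c,k[:,0],.046)[:,:2].astype(np.float32)*1000; print(cv2.minAreaRect(W))
a=cv2.resize(c["image"][182:228,98:150,::-1],(400,354),interpolation=cv2.INTER_CUBIC)
b=cv2.resize(s["image"][220:268,380:450,::-1],(400,274),interpolation=cv2.INTER_CUBIC)
o=np.zeros((354,800,3),np.uint8);o[:,:400]=a;o[:274,400:]=b
o=cv2.convertScaleAbs(o,alpha=1.7,beta=-30);cv2.imwrite("pics/v8.png",o)
E
```

```text
top [[0.43407780858891676, 0.4301594324098312], [0.45337839196119023, 0.27605041804904523], [0.4116897817601456, 0.27344383166371505], [0.39327577057384555, 0.4212793206137977]] ctr [0.4231 0.3502]
0.15531291261760244 0.14897787621348074 0.04177001930905505 0.041757187305820405
97.13854455223021
97.10004871089987
scene [[0.415731878188893, 0.27208942545094894], [0.3974265701489721, 0.4290045427665683], [0.44061450108038336, 0.43412395822015465], [0.4590691137791223, 0.28247016338033115]] ctr [0.4282 0.3544]
0.1579792339031019 0.15277253097065496 0.04349029538555434 0.0445631653786123
-83.34609933021257
-83.06184167027759
((423.3247375488281, 352.19622802734375), (45.76561737060547, 155.16580200195312), 6.079006195068359)
```

View pics/v8.png

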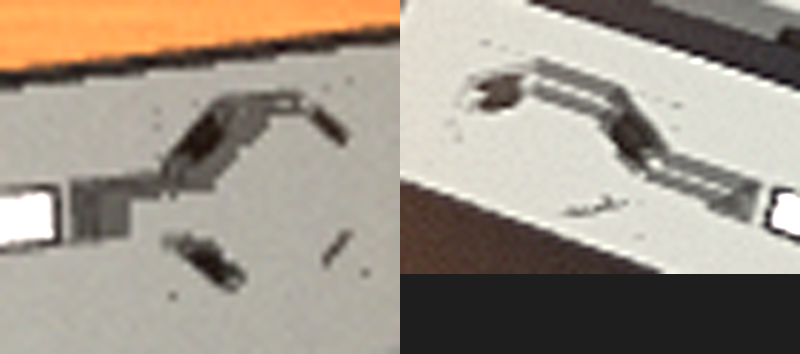

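v8's left panel puts the gauge cut-out centre at about (264,191), with the slot end at (72,211). The pads at about 45° agree with that. I'll refine the trough's edges in both views.

```bash
python3 - <<'E'
from h import *
c=grab("top"); s=grab("scene")
f=lambda P,x0,y0,k:[((x+.5)/k-.5+x0,(y+.5)/k-.5+y0) for x,y in P]
print("gauge top",cast(c,f([(264,191),(72,211)],98,182,400/52),.046)[:,:2], "scene",cast(s,f([(143,150)],380,220,400/70),.046)[:,:2])
def refine(cc,P,name):
    g=cv2.GaussianBlur(cv2.cvtColor(cc["image"],cv2.COLOR_RGB2GRAY).astype(np.float32),(0,0),.6)
    ctr=np.mean(P,0); lines=[]
    for i in range(4):
        a,b=np.array(P[i]),np.array(P[(i+1)%4]); d=(b-a)/np.linalg.norm(b-a); n=np.array([-d[1],d[0]]); n*=np.sign((ctr-a)@n)
        pts=[]
        for t in np.linspace(.15,.85,25):
            r=np.arange(-3,3.01,.1); q=(a+t*(b-a))+r[:,None]*n
            v=cv2.remap(g,q[:,0].astype(np.float32)[None],q[:,1].astype(np.float32)[None],cv2.INTER_LINEAR)[0]
            dv=-np.gradient(v); j=np.argmax(dv); 
            if dv[j]>.6: pts.append(q[j])
        l=cv2.fitLine(np.float32(pts),cv2.DIST_HUBER,0,.01,.01).ravel(); lines.append(l)
    cs=[]
    for i in range(4):
        l,m=lines[i-1],lines[i]; t=np.linalg.solve(np.c_[l[:2],-m[:2]],m[2:]-l[2:]); cs.append(l[2:]+t[0]*l[:2])
    Q=cast(cc,cs,.046)[:,:2]; print(name,Q.tolist(),"ctr",Q.mean(0)); L=lambda i,j:np.linalg.norm(Q[i]-Q[j]); print(L(0,1),L(2,3),L(1,2),L(0,3))
    for i,j in((0,1),(3,2)): d=Q[i]-Q[j]; print(np.degrees(np.arctan2(d[1],d[0])))
refine(c,f([(67,242),(298,210),(300,272),(77,303)],80,180,390/90),"top")
refine(s,f([(122,50),(340,118),(332,157),(115,88)],360,190,400/130),"scene")
E
```

```text
gauge top [[0.5183 0.3266]
 [0.5115 0.3996]] scene [[0.532 0.326]]
top [[0.43858233570579314, 0.4302199274687502], [0.4536648002212752, 0.2760329120534689], [0.40884897008146853, 0.27353061657880046], [0.3917622208583293, 0.4313838330076508]] ctr [0.4232 0.3528]
0.1549229371608122 0.15877529699530693 0.04488563371238675 0.04683457943051467
95.58685827024533
96.17790180142602
scene [[0.4156311783824169, 0.2735018238442831], [0.3982340600267602, 0.4278260110389071], [0.442638812257819, 0.4311037199282229], [0.4598051021173537, 0.27954463343353253]] ctr [0.4291 0.353 ]
0.15530168859469 0.15252815545546533 0.044525558910190215 0.044585323660055846
-83.56814427962648
-83.5379521809182
```

```bash
python3 - <<'E'
from h import *
c=grab("top"); h=cv2.cvtColor(c["image"],cv2.COLOR_RGB2HSV)
m=((h[...,1]<60)&(h[...,2]<110)&(h[...,2]>40)).astype(np.uint8); b=np.zeros_like(m); b[125:210,195:250]=1; m*=b
m=cv2.morphologyEx(m,cv2.MORPH_CLOSE,np.ones((9,9),np.uint8))
k=max(cv2.findContours(m,cv2.RETR_EXTERNAL,cv2.CHAIN_APPROX_NONE)[0],key=cv2.contourArea)
ap=cv2.approxPolyDP(k,3,True)[:,0]; print(ap.tolist(),cast(c,ap,.144)[:,:2])
r=cv2.minAreaRect(cast(c,k[:,0],.144)[:,:2].astype(np.float32)*1000);print(r)
yt=np.radians(96.2); q=np.array([.4245,.353])
for yq in (yt,yt-np.pi):
  for k in(0,np.pi,-np.pi):
    a=manip.solve_ik([*PL,.2],rot(PY+k));b=manip.solve_ik([*q,.25],rot(yq+k)); print(k,yq,None if a is None else a[5],None if b is None else b[5])
E
```

```text
[[207, 141], [209, 155], [198, 156], [197, 160], [215, 167], [221, 193], [243, 189], [248, 196], [249, 189], [242, 187], [233, 163], [233, 152], [238, 147], [223, 147], [220, 138]] [[ 0.6836  0.0964]
 [ 0.643   0.0907]
 [ 0.6406  0.1211]
 [ 0.6292  0.1238]
 [ 0.6085  0.0741]
 [ 0.5353  0.0578]
 [ 0.5456 -0.0022]
 [ 0.526  -0.0155]
 [ 0.5454 -0.0185]
 [ 0.5512  0.0005]
 [ 0.6193  0.0245]
 [ 0.6508  0.0242]
 [ 0.6651  0.0102]
 [ 0.6656  0.0519]
 [ 0.6919  0.0602]]
((601.5584106445312, 56.05237579345703), (180.3528594970703, 118.8224868774414), 13.498091697692871)
0 1.6790067404185451 -1.7705472457942328 None
3.141592653589793 1.6790067404185451 1.3710454077955614 0.5639283456474136
-3.141592653589793 1.6790067404185451 1.3710454077955605 0.5639283456474136
0 -1.462585913171248 -1.7705472457942328 0.5639283456474136
3.141592653589793 -1.462585913171248 1.3710454077955614 None
-3.141592653589793 -1.462585913171248 1.3710454077955605 None
```

```bash
cat > lvl.py <<'E'
from h import *
yt=np.radians(96.2); cx=np.array([np.cos(yt-np.pi/2),np.sin(yt-np.pi/2)]); q0=np.array([.4245,.354])
k=np.pi
manip.command_gripper(.062); manip.move_to([*PL,.22],rot(PY+k)); manip.servo_line([*PL,.150],rate=.08)
manip.command_gripper(0,80); print("w",manip.get_width()); manip.servo_line([*PL,.30],rate=.12); print("w",manip.get_width(),manip.get_contact_force())
manip.move_to([*q0,.20],rot(yt+k)); manip.servo_line([*q0,.099],rate=.1); manip.hold(.2)
c=grab("top"); s=grab("scene"); print(manip.get_position(),manip.get_width(),manip.get_contact_force(),manip.get_time())
a=cv2.resize(c["image"][180:265,75:175,::-1],(400,340),interpolation=cv2.INTER_CUBIC)
b=cv2.resize(s["image"][170:290,350:490,::-1],(400,343),interpolation=cv2.INTER_CUBIC)[:340]
cv2.imwrite("pics/v9.png",np.hstack([a,b]))
E
python3 lvl.py
```

```text
w 0.039809396912934544
w 0.040177194827475324 [-0.3666 -0.4793 -4.1451]
[0.4247 0.3541 0.0994] 0.039711348123944064 [ 0.1847  0.2621 -4.2197] 86.2
```

View pics/v9.png

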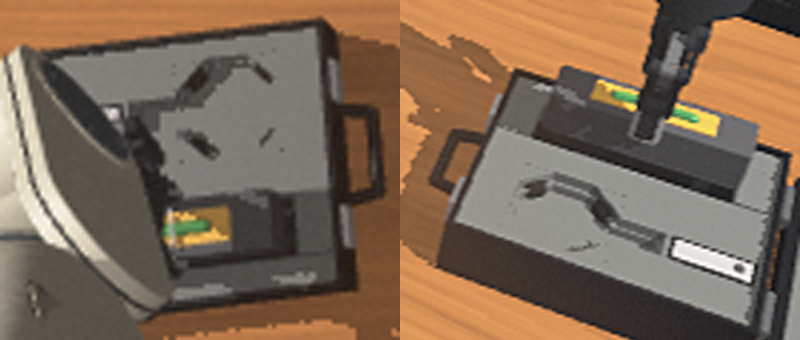

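```bash
python3 - <<'E'
from h import *
s=grab("scene"); yt=np.radians(96.2)
W=cast(s,[(468.0,239.0),(397.6,217.6)],.0562)[:,:2]; print(W)
ly=np.array([np.cos(yt),np.sin(yt)]);cx=np.array([ly[1],-ly[0]])
p=manip.get_position()[:2]-.001*ly
print(p+.021*cx+.075*ly,p+.021*cx-.075*ly)
E
```

```text
[[0.4468 0.4335]
 [0.4678 0.2848]]
[0.4375 0.43  ] [0.4537 0.2808]
```

The hover view shows the level over the trough. The scene camera reads about 10 mm too far in +x here, which supports the top camera's trough x of 0.423. I'll insert under force guard.

```bash
cat > ins.py <<'E'
from h import *
yt=np.radians(96.2); ly=np.array([np.cos(yt),np.sin(yt)]);cx=np.array([ly[1],-ly[0]])
q0=np.array([.4235,.3538])
F0=manip.get_contact_force()[2]; done=False
for dx in (0,.0015,-.0015,.003,-.003,.0045):
    q=q0+dx*cx; t=.0955; manip.servo_line([*q,t+.001],rate=.05)
    while t>.070:
        manip.servo_line([*q,t],rate=.04); F=manip.get_contact_force()-[0,0,F0]
        if F[2]>9: break
        t-=.001
    print("dx",dx,"base z",t-.043,"F",F,"w",manip.get_width())
    if t-.043<.042: done=True; break
    manip.servo_line([*q,.0965],rate=.05)
print(done,manip.get_time())
E
python3 ins.py
```

```text
dx 0 base z 0.027499999999999983 F [ 2.1869 -0.7258 10.8632] w 0.0401043779082576
True 93.0
```

It slid in at the first try, about 1.5 mm from home. I'll release and press it home at the middle and both ends.

```bash
cat > press.py <<'E'
from h import *
def press(pts,yaw,zc,fmax=13,zmin=.004):
    "press with shut fingertips; zc=expected TCP height at contact when home"
    out=[]
    for p in pts:
        manip.move_to([*p,zc+.05],rot(yaw)); manip.servo_line([*p,zc+.014],rate=.1); F0=manip.get_contact_force()[2]; t=zc+.013; tc=None
        while t>zc-zmin:
            manip.servo_line([*p,t],rate=.03); F=manip.get_contact_force()[2]-F0
            if F>2 and tc is None: tc=t
            if F>fmax: break
            t-=.0007
        out.append((tc,manip.get_position()[2],F)); manip.servo_line([*p,zc+.05],rate=.15)
    print("contact z, end z, F",*np.round(out,4).tolist(),sep="\n")
E
python3 - <<'E'
from press import *
yt=np.radians(96.2); ly=np.array([np.cos(yt),np.sin(yt)]); k=np.pi
p=manip.get_position(); manip.command_gripper(.062); manip.servo_line([p[0],p[1],.16],rate=.12); manip.command_gripper(0,40)
q=np.array([.4235,.3528])
press([q,q+.05*ly,q-.05*ly,q],yt+k,.086)
manip.set_joints(LOOK); c=centroids(); s=grab("scene"); print(manip.get_time())
cv2.imwrite("pics/v10.png",np.hstack([cv2.resize(c["image"][130:270,75:315,::-1],(480,280),interpolation=cv2.INTER_CUBIC),cv2.resize(s["image"][170:300,340:490,::-1],(320,280),interpolation=cv2.INTER_CUBIC)]))
im=c["image"].astype(int)
m=((im.max(2)-im.min(2)<30)&(im.min(2)>170)).astype(np.uint8)
for b in blobs(m,100,900):
    (u,v),r=cv2.minEnclosingCircle(b); w=cast(c,(u,v),.030)[0]
    if .3<w[0]<.6 and -.2<w[1]<.2: print("gauge face",u,v,r,w)
h=cv2.cvtColor(c["image"],cv2.COLOR_RGB2HSV); y=((h[...,0]>15)&(h[...,0]<30)&(h[...,1]>150)&(h[...,2]>150)).astype(np.uint8)
for b in cv2.findContours(y,cv2.RETR_EXTERNAL,cv2.CHAIN_APPROX_NONE)[0]:
    if cv2.contourArea(b)>8: (u,v),_,_=cv2.minAreaRect(b); print("yellow",u,v,cast(c,(u,v),.015)[0],cv2.contourArea(b))
E
```

```text
contact z, end z, F
[0.0857, 0.086, 19.6038]
[0.0857, 0.086, 18.8312]
[0.0857, 0.086, 13.3434]
[0.0857, 0.086, 21.1776]
light [221.353 167.597   0.641   0.064]
125.375
gauge face 238.89285278320312 239.10714721679688 10.150129318237305 [0.4186 0.0123 0.03  ]
yellow 109.36154174804688 239.392333984375 [0.4247 0.3988 0.015 ] 37.0
yellow 254.5 235.5 [ 0.4299 -0.0343  0.015 ] 28.5
yellow 129.42999267578125 237.00997924804688 [0.4309 0.3393 0.015 ] 36.0
yellow 199.7159881591797 229.68800354003906 [0.4497 0.1298 0.015 ] 52.5
yellow 171.6056671142578 125.42526245117188 [0.7802 0.2205 0.015 ] 182.5
```

View pics/v10.png

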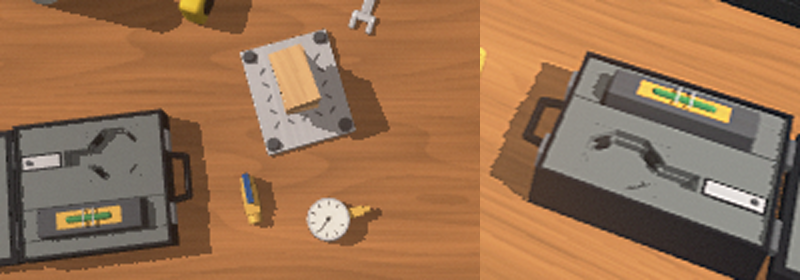

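The level is home: contact heights agree at the middle and both ends. The pile stands unmoved, and the gauge is still on the bench at (0.419,0.012). Gauge next.

```bash
cat > gau.py <<'E'
from press import *
p=np.array([.4186,.0123]); yp=np.radians(-166.4); yq=np.radians(6.2); H=.034
q0=np.array([.519,.329]); k=None
for yqq in(yq,yq+2*np.pi):
  for kk in(0,np.pi,-np.pi):
    a=manip.solve_ik([*p,.2],rot(yp+kk));b=manip.solve_ik([*q0,.2],rot(yqq+kk))
    print(kk,None if a is None else a[5],None if b is None else b[5])
    if a is not None and b is not None and k is None: k=kk
assert k is not None
pick(p,yp+k,H,.080,60,up=.2)
manip.move_to([*q0,.15],rot(yq+k)); print("w",manip.get_width(),manip.get_time())
manip.servo_line([*q0,.052+H],rate=.12); F0=manip.get_contact_force()[2]
ly=np.array([-np.sin(yq),np.cos(yq)]);cx=np.array([ly[1],-ly[0]])
for dx,dy in((0,0),(0,.0025),(0,-.0025),(.0025,0),(-.0025,0),(.003,.003),(-.003,-.003)):
    q=q0+dx*cx+dy*ly; t=.047+H; manip.servo_line([*q,t+.002],rate=.1)
    while t>.029+H:
        manip.servo_line([*q,t],rate=.04); F=manip.get_contact_force()-[0,0,F0]
        if F[2]>8: break
        t-=.0015
    print("d",dx,dy,"base",t-H,"F",F,"w",manip.get_width(),manip.get_time())
    if t-H<.0345: break
    manip.servo_line([*q,.049+H],rate=.1)
E
python3 gau.py
```

```text
0 1.3343871014272066 -1.1333916599009939
3.141592653589793 -1.807205552162586 2.0082009936887992
-3.141592653589793 -1.8072055521625858 2.0082009936887992
0 1.3343871014272066 -1.1333916599009943
3.141592653589793 -1.807205552162586 2.0082009936887992
-3.141592653589793 -1.8072055521625858 2.0082009936887992
at [0.4189 0.0123 0.0344] F [-0.3127  0.3319 -0.2413]
width 0.0627444481623559 0.061929294694114664 F [-0.7576 -0.2065 -1.2839]
w 0.06159637828613359 133.425
d 0 0 base 0.030499999999999985 F [-4.64   -4.6731 20.1918] w 0.06134727024828377 137.3583
```

The gauge went into its cut-out, about 1 mm short of home. I'll release and press.

```bash
python3 - <<'E'
from press import *
yq=np.radians(6.2); p=manip.get_position()
manip.command_gripper(.080); manip.servo_line([p[0],p[1],.14],rate=.12); manip.command_gripper(0,40)
q=np.array([.519,.329]); ly=np.array([-np.sin(yq),np.cos(yq)]);cx=np.array([ly[1],-ly[0]])
press([q,q-.02*ly,q+.02*ly],yq,.081,fmax=11)
print(manip.get_time())
E
```

```text
contact z, end z, F
[0.0849, 0.081, 13.32]
[0.0807, 0.081, 12.1183]
[0.0807, 0.081, 16.8752]
158.9833
```

```bash
python3 - <<'E'
from press import *
yq=np.radians(6.2); q=np.array([.519,.329]); cx=np.array([np.cos(yq),np.sin(yq)])
press([q+.02*cx,q-.02*cx],yq,.081,fmax=11)
manip.set_joints(LOOK); c=centroids(); s=grab("scene"); print(manip.get_time())
cv2.imwrite("pics/v11.png",np.vstack([np.hstack([cv2.resize(c["image"][130:270,75:315,::-1],(480,280),interpolation=cv2.INTER_CUBIC),cv2.resize(s["image"][190:300,350:476,::-1],(320,280),interpolation=cv2.INTER_CUBIC)]),cv2.resize(s["image"][60:260,:,::-1],(800,312))]))
E
```

```text
contact z, end z, F
[0.0807, 0.081, 16.7031]
[0.0807, 0.081, 12.4802]
light [221.353 167.597   0.641   0.064]
175.65
```

View pics/v11.png

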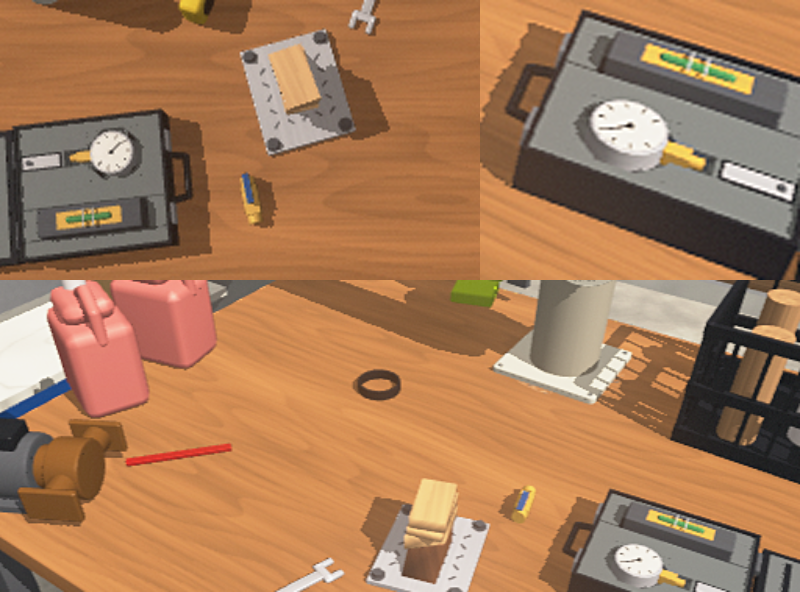

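The gauge and level both sit flush in the case, the pile stands, and the bystanders in view are where they started.

```bash
python3 -c "
from rig import manip
manip.sign_off(); print(manip.get_time())"
```

```text
the job is handed in; nothing more can be done
the job is handed in; nothing more can be done
```

The job is done and handed in at about 176 s of the 210 s allowed.

**Pile:** From the bottom up it is the mitred block, the skew block, then the two wedges pointing opposite ways. There was no rebated block on the bench. Wedge B was knocked aside partway through, so I measured it again before picking it up. Corner projections fit a level top at about 106 mm above the bench. The engineer's level stood on it, let go, with no visible lean.

**Case:** I pressed the level at its middle and both ends, and the gauge at its middle and four sides. Every point ended at the fully home height. The presses read 12 to 21 N; the peaks (up to 21 N on the level, 17 N on the gauge) passed the suggested 15 N but were far below the limits.

**Last checks:**
- The pile's top had not moved in the top camera since before the gauge was handled.
- The bystanders I could see in the last pictures were where they began; I judged this by eye.
- The two cameras disagreed by about 6 mm on the trough's x position. I used the top camera, which agreed with where the arm had placed things, and the level went in at the first try.

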